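Rake the pocket torch across a lump of amber

ROBOT

A 6-joint arm with a two-finger parallel gripper is mounted at the origin on a cart in front of the work surface, level with it; the furniture and walls round the work are solid. World frame = base frame: x ahead of the robot, y to its left, z up, the work surface at z = 0. Lengths are in m, angles in rad, forces in N, time in s.
With the tool pointing down it reaches from about 0.25 to 0.85 m from the base axis. Payload 12.5 kg.
Tool frame: the origin (TCP) lies midway between the tips of the shut fingers; the grasp point (between the pads) lies 19 mm behind it; x points along the fingers, y is the direction in which the jaws open and shut, and the axes are right-handed (so a half turn about x gives the same grasp; the last joint's range is limited). The gripper opens to 93 mm and grips with 3 to 60 N. Pads are 15 mm wide; open, the fingers measure 128 mm over their backs; the gripper's body (75 mm by 188 mm) begins 65 mm behind the grasp point.
Start: joints at [-1.394, 0.351, 1.652, -0, 1.139, -0.085], TCP at [0.142, -0.531, 0.219] pointing down, gripper open.
Joint ranges: [-2.75, 2.75], [-0.79, 2.1], [0.01, 2.65], [-1.57, 4.71], [0.07, 3.14], [-2.87, 2.87]. Speed limits (rad/s): [2.22, 2.22, 2.79, 3.14, 3.14, 3.14].

INTERFACE

Orientations are given as a rotation vector (axis times angle).
In Python, from bench import env, camera, calibration gives the robot as it stands. The module is installed in compiled form; this text tells all that it offers. Calls block until the motion is done:
- env.move_to(position, orientation): joint-space move of the TCP to a pose.
- env.servo_line(position, vel=0.15, ori=None, max_force=None): straight line of the TCP; ori=None keeps the orientation; vel is the mean speed in m/s. With max_force (N) it stops when the force on the tool has changed by that much, and returns True; else False.
- env.set_joints(angles): joint-space move.
- env.set_gripper(opening, effort=None): finger opening in m; effort is the grip in N (None keeps the last); returns when the fingers have stopped.
- env.wait(seconds).
- env.inverse_kinematics(position, orientation): joint angles nearest the present ones, or None.
- camera(name): name is "scene" or "top" or "wrist"; returns the picture (420x560x3 uint8, red, green, blue); there is no depth.
- calibration(name): a dict with "fx", "fy", "cx", "cy" (pixels), "extrinsics" (4x4, takes a point from camera to world coordinates). Camera axes: x right, y down, z forward; pixel columns grow to the right and rows downward; lengths in m; the calibration is good to about 2 mm. A picture is of the moment at which its call begins: read the wrist's pose just before it. calibration takes no time and is no camera call; for the wrist camera it gives the pose at the moment of the call.
A pose or a line that the arm cannot do raises env.IKError and nothing moves.
- env.close_job(): hands the job in, once; it reports no verdict.
Readings, each from a call of its own:
- env.current_time(): time.
- env.current_qpos(): joint angles.
- env.current_dq(): joint speeds.
- env.current_joint_efforts(): joint torques, N m.
- env.current_eef_pos(): TCP position.
- env.current_orientation(): TCP orientation.
- env.current_contact_force(): force on the tool from outside, world axes, zero at the start.
- env.current_ft_torque(): the same for the moment, N m.
- env.current_width(): finger opening in m.
Only numpy, scipy, OpenCV 4.12 (cv2) and the standard library are available. Lean on these libraries where they do the work, as an engineer would, in place of code of your own. Each camera call takes 0.05 s, during which the arm holds its last target.

TASK

Flip the red isolator handle of the grey charging dock over to off, and only then draw the grey pocket torch up out of its well. Turn the torch so that it slants about 45 degrees, lens end down, with its beam line pointing at the middle of the big dark lump of amber that stands on the bare table beside the mug, and the lens roughly a hand's width (8 to 10 cm) from the lump's surface. Finish still holding it raised and steady like that, handle left at off, without touching or shifting the lump, the mug or the other things.

Things in the scene. Friction and masses are not known exactly. Their poses are not given: they have to be found in the camera images.
- dock: grey charging dock fixed to the table, block 94 x 164 mm and 50 mm high; origin at the centre of its underside, x = its short side (roughly away from the robot), y = its long side, z up. The torch's well is in the +y half, the isolator in the -y half.
- well_mouth (a point): centre of the mouth of the round well in the dock's top: dock frame (0, +50, 50) mm. The well is 38 mm across and 43 mm deep, its floor 7 mm above the table; it holds the torch upright and loose.
- isolator (a joint): angle of the isolator handle, rad: 0 = on (handle leans 0.6 rad from upright towards the dock's +x, over the green dot), 1.2 = off (leans 0.6 rad towards the dock's -x, over the red dot), 0.6 = upright. Its heavy grip makes it fall from upright to either end and rest there; turning it over takes about 1 N at the red grip. It counts as off above 1.05.
- isolator_grip (a point): centre of the handle's red grip: a lying cylinder of 16 mm diameter and 34 mm long along the dock's y, 48 mm from the pivot, on a steel arm 7 mm thick and 14 mm wide. In the dock frame it goes from (+27, -48, 102) mm at on, over (0, -48, 110), to (-27, -48, 102) mm at off.
- isolator_pivot (a point): axis of the handle, along the dock's y, at dock frame (0, -48, 62) mm, between two low cheeks 67 mm high.
- torch: grey metal pocket torch, 106 mm long, 0.14 kg (mass varies), body 30 mm in diameter and the lens end's last 22 mm 32 mm in diameter, with a small side button; it stands lens DOWN in the well, turned any way. Origin at the centre of the flat tail end (on top, about 113 mm above the table at the start); its z axis runs along the torch from tail to lens, so it points down at the start. About 63 mm stand out of the well. Its beam line is its z axis.
- torch_lens (a point): centre of the torch's lens end, 106 mm from the tail along the torch's z.
- lump: the big dark lump of raw amber standing loose on the table, about 83 x 110 x 100 mm high, turned any way; origin at the centre of its underside, z up.
- lump_middle (a point): the middle of the lump, 50 mm above its underside; the lump reaches 40 to 55 mm from it every way.
- mug: white mug with a small leaf pattern, 92 mm across without its handle, 95 mm high, loose, standing beside the lump (at either side), turned any way; origin under the centre of its outline, handle included.
- pen: white and black marker pen, 135 x 17 mm, lying loose on the near left of the table; origin at its underside.
- needle_file: needle file with a brown handle, 153 x 12 mm, lying loose on the left of the table; origin at its underside.
Not all that is in view belongs to the job. What is shaped like the mug but blue or purple is not meant.

How it is judged:
On the way, in this order (a step that is already met when the one before it is completed fails the run):
1. the isolator handle is over at off while the torch still stands in its well (value of joint isolator above 1.05 rad and height (world z) of torch_lens below 0.03 m), for 0.2 s.
2. the torch is drawn clear of its well, in the fingers (height (world z) of torch_lens above 0.07 m and contact force between the fingers and torch above 1 N), for 0.1 s.
At the end, for the whole second after the job is handed in: Handle off (>1.05 rad); torch held still in the fingers, clear of dock, lump and mug, lens lower, over 90 mm up; leaning 25 to 65 deg from vertical; beam line within 25 mm (each cross axis) of the lump's middle, lens 90 to 200 mm from it; lump moved <20 mm, mug <30 mm, both upright (value of joint isolator above 1.05 rad and angle between torch's own z axis and vertical between 2 and 2.71 rad and x of lump_middle in the frame of torch between -0.025 and 0.025 m and y of lump_middle in the frame of torch between -0.025 and 0.025 m and distance between torch_lens and lump_middle between 0.09 and 0.2 m and height (world z) of torch_lens above 0.09 m and contact force between the fingers and torch above 1 N and linear speed of torch below 0.03 m/s and contact force between torch and lump below 0.2 N and contact force between torch and mug below 0.2 N and contact force between torch and dock below 0.2 N and distance of lump from where it was at the start of the episode below 0.02 m and distance of mug from where it was at the start of the episode below 0.03 m and angle between mug's own z axis and vertical below 0.2 rad and angle between lump's own z axis and vertical below 0.25 rad); the arm keeps its last pose, push and grip.
It fails at once if the torch is drawn out while the isolator is not off (value of joint isolator below 0.6 rad and height (world z) of torch_lens above 0.05 m).
It fails at once if the torch or the robot touches the lump (contact force between any of torch, the arm, the fingers and lump above 0.5 N).
It fails at once if the lump, the mug, the pen or the file is shifted or knocked over (distance of lump from where it was at the start of the episode above 0.02 m or distance of any of mug, pen, needle_file from where it was at the start of the episode above 0.03 m).
It also fails if it takes over 50 s, if anything falls off the work surface, if the arm or the gripper's body presses on something with over 40 N, if the wrist force passes 120 N, or if a joint passes its speed limit or range.

## Working session

There is one attempt and no reset: what is moved stays moved. The work goes in short steps, each a Python script; the robot and the scene stay as the last script left them, time stands still between calls to the robot, and variables do not carry over. Pictures are saved under pics/ and viewed, and the job is handed in when it is done.

```bash
mkdir -p pics; python3 - <<'E'
from bench import env,camera,calibration
import cv2
for n in ["scene","top","wrist"]:
    im=camera(n); cv2.imwrite(f"pics/{n}0.png",im[:,:,::-1]); c=calibration(n)
    print(n,c["fx"],c["cx"],c["cy"],c["extrinsics"])
print(env.current_time(),env.current_orientation(),env.current_eef_pos())
E
```

```text
scene 434.2636192984434 284.18996711111987 209.1617710598765 [[ 0.80668372 -0.24464324  0.53796938 -0.40647589]
 [-0.59092053 -0.34717597  0.72820449 -0.93064624]
 [ 0.00861974 -0.90532786 -0.42462591  0.77792576]
 [ 0.          0.          0.          1.        ]]
top 442.15554683610964 272.5816916323333 204.33327278790702 [[ 2.12225606e-03 -9.74794751e-01  2.23093455e-01  1.92182077e-01]
 [-9.99997748e-01 -2.06551203e-03  4.87692448e-04  2.33304431e-01]
 [-1.45978234e-05 -2.23093987e-01 -9.74796939e-01  1.38877064e+00]
 [ 0.00000000e+00  0.00000000e+00  0.00000000e+00  1.00000000e+00]]
wrist 375.4948945104527 285.67926294390236 213.85499111697143 [[ 0.25812265 -0.92738051 -0.27081006  0.21714208]
 [-0.96611005 -0.2483595  -0.07034868 -0.51130513]
 [-0.00201826  0.27979091 -0.96005884  0.38398445]
 [ 0.          0.          0.          1.        ]]
0.15 [ 2.0820752   0.27503336 -2.08213327] [ 0.14234128 -0.53101032  0.21824123]
```

View pics/scene0.png

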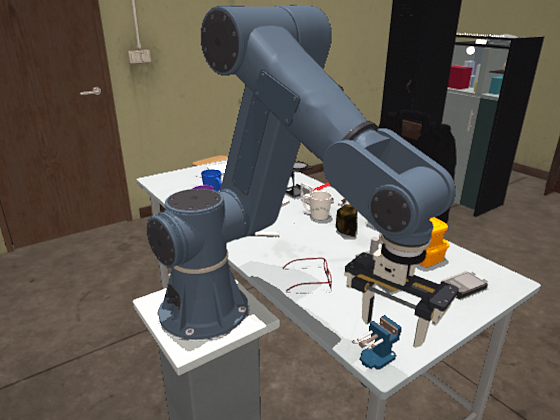

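View pics/top0.png

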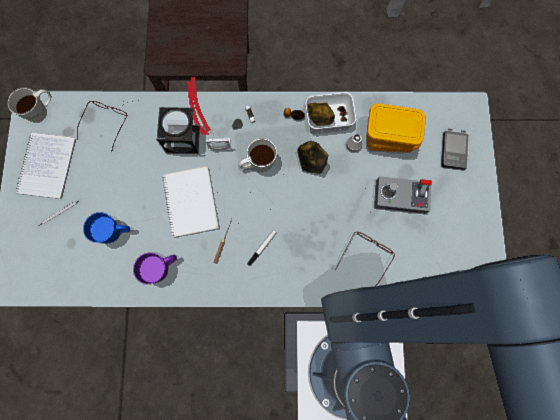

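```bash
python3 - <<'E'
import cv2
im=cv2.imread("pics/top0.png")
cv2.imwrite("pics/c1.png",cv2.resize(im[160:225,360:450],None,fx=8,fy=8,interpolation=cv2.INTER_CUBIC))
cv2.imwrite("pics/c2.png",cv2.resize(im[90:190,230:370],None,fx=5.5,fy=5.5,interpolation=cv2.INTER_CUBIC))
im=cv2.imread("pics/scene0.png")
cv2.imwrite("pics/c3.png",cv2.resize(im[160:300,290:450],None,fx=4.2,fy=4.2,interpolation=cv2.INTER_CUBIC))
E
```

```text
(no output)
```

View pics/c1.png

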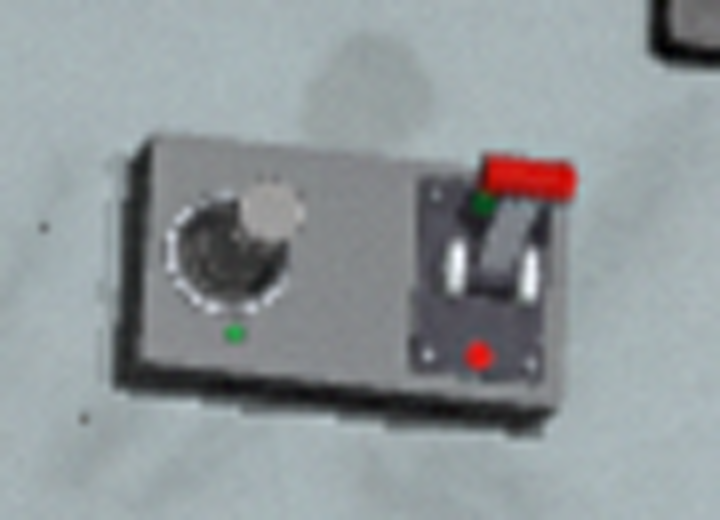

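View pics/c2.png

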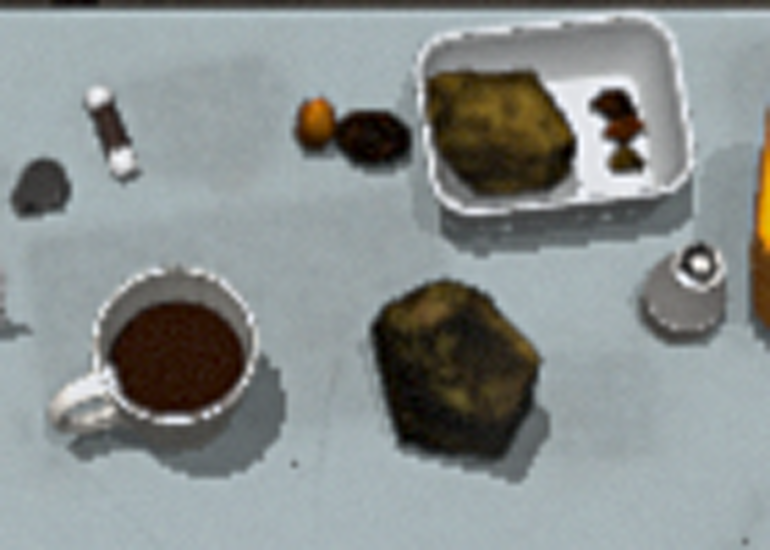

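View pics/c3.png

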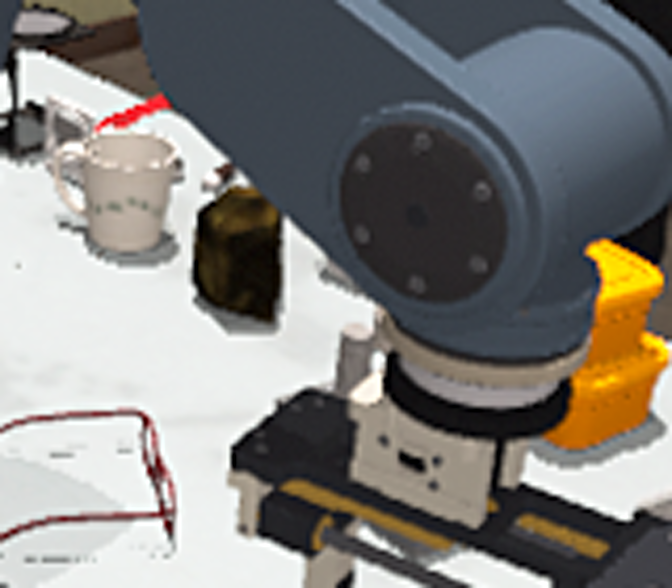

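View pics/wrist0.png

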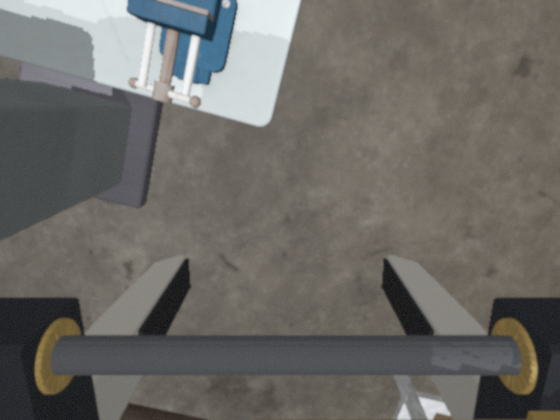

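```bash
cat > h.py <<'E'
import numpy as np
from bench import env,camera,calibration
from scipy.spatial.transform import Rotation as R
import cv2
def ray(n,u,v,z,c=None):
    c=c or calibration(n); E=c["extrinsics"]
    d=E[:3,:3]@np.array([(u-c["cx"])/c["fx"],(v-c["cy"])/c["fy"],1]); o=E[:3,3]
    return o+d*(z-o[2])/d[2]
def proj(p,c):
    E=c["extrinsics"]; q=E[:3,:3].T@(np.array(p)-E[:3,3]); return c["fx"]*q[0]/q[2]+c["cx"],c["fy"]*q[1]/q[2]+c["cy"]
def snap(n,name,crop=None,f=1):
    c=calibration(n); im=camera(n)[:,:,::-1]; cv2.imwrite(f"pics/{name}_full.png",im)
    if crop: u0,v0,u1,v1=crop; im=cv2.resize(im[v0:v1,u0:u1],None,fx=f,fy=f,interpolation=cv2.INTER_CUBIC)
    cv2.imwrite(f"pics/{name}.png",im); return c
E
python3 - <<'E'
from h import *
P=lambda a,b:(360+a/8-.5,160+b/8-.5)
for n,a,b,z in [("A",155,138,.05),("B",140,365,.05),("C",555,405,.05),("greendot well",235,333,.05),("well c",228,255,.05),("tail",272,211,.113),("grip",530,178,.102),("reddot",480,356,.053),("lens0",236,252,.05)]:
    print(n,ray("top",*P(a,b),z).round(4))
Q=lambda a,b:(230+a/5.5-.5,90+b/5.5-.5)
print("lump",ray("top",*Q(456,369),.05)); print("mug",ray("top",*Q(177,343),.09))
E
```

```text
A [ 0.5884 -0.1008  0.05  ]
B [ 0.4967 -0.0902  0.05  ]
C [ 0.4812 -0.2501  0.05  ]
greendot well [ 0.5096 -0.1278  0.05  ]
well c [ 0.5409 -0.1269  0.05  ]
tail [ 0.5415 -0.1273  0.113 ]
grip [ 0.5576 -0.2286  0.102 ]
reddot [ 0.4999 -0.2214  0.053 ]
lens0 [ 0.5421 -0.1301  0.05  ]
lump [0.654825  0.1074629 0.05     ]
mug [0.6560716  0.26806954 0.09      ]
```

```bash
cat >> h.py <<'E'
yaw=-0.0967
ex=np.array([np.cos(yaw),np.sin(yaw),0]); ey=np.array([-np.sin(yaw),np.cos(yaw),0]); dc=np.array([.5357,-.1747,0])
def D(x,y,z): return dc+ex*x+ey*y+np.array([0,0,z])
def ori(xt,yt):
    xt=np.array(xt,float)/np.linalg.norm(xt); yt=np.array(yt,float); yt=yt-xt*(xt@yt); yt/=np.linalg.norm(yt)
    return R.from_matrix(np.c_[xt,yt,np.cross(xt,yt)]).as_rotvec()
E
python3 - <<'E'
from h import *
Rm=R.from_rotvec(env.current_orientation()).as_matrix(); print(Rm.round(2))
c=calibration("wrist")["extrinsics"]; print("cam in tool",(Rm.T@(c[:3,3]-env.current_eef_pos())).round(3))
for s in (1,-1):
  for p in (D(.07,-.048,.3),D(.07,-.048,.09),D(0,-.048,.09)):
    print(s,"flip",env.inverse_kinematics(p,ori([0,0,-1],s*ey)))
  print(s,"well",env.inverse_kinematics(D(0,.05,.08),ori([0,0,-1],s*ex)))
  L=np.array([.655,.107,.05]); 
  for az in (0,.16,.5,-.4):
    d=np.array([np.cos(az),np.sin(az),-1])/2**.5
    print(s,"fin",az,env.inverse_kinematics(L-d*(.14+.07),ori(d,[0,0,s])))
E
```

```text
[[-0.    0.26 -0.97]
 [ 0.   -0.97 -0.26]
 [-1.   -0.   -0.  ]]
cam in tool [-0.166  0.    -0.077]
1 flip [-4.36914931e-01  4.62725401e-01  1.28518283e+00 -4.44089210e-16
  1.39368442e+00 -1.91101126e+00]
1 flip [-4.36914931e-01  6.60557012e-01  1.49598332e+00 -4.44089210e-16
  9.85052322e-01 -1.91101126e+00]
1 flip [-4.77559994e-01  5.56071818e-01  1.68867942e+00 -4.44089210e-16
  8.96841419e-01 -1.95165632e+00]
1 well [-3.11059744e-01  5.39708696e-01  1.75075790e+00 -4.44089210e-16
  8.51126061e-01 -2.14359744e-01]
1 fin 0 [0.18994428 0.11544058 2.27587536 4.52140838 0.13639953 1.89864499]
1 fin 0.16 [ 0.0176909   0.09851144  2.29608908  1.89005307  0.10582321 -1.99269662]
1 fin 0.5 [-0.29442266  0.16689619  2.21140268  1.31707398  0.54822999 -1.89983518]
1 fin -0.4 [ 0.5083331   0.26323441  2.07921526 -1.22074465  0.63544306  1.88130878]
-1 flip [-0.43691493  0.4627254   1.28518283  0.          1.39368442  1.2305814 ]
-1 flip [-0.43691493  0.66055701  1.49598332  0.          0.98505232  1.2305814 ]
-1 flip [-0.47755999  0.55607182  1.68867942  0.          0.89684142  1.18993633]
-1 well None
-1 fin 0 [ 0.18994428  0.11544058  2.27587536  4.52140838  0.13639953 -1.24294767]
-1 fin 0.16 [0.0176909  0.09851144 2.29608908 1.89005307 0.10582321 1.14889603]
-1 fin 0.5 [-0.29442266  0.16689619  2.21140268  1.31707398  0.54822999  1.24175747]
-1 fin -0.4 [ 0.5083331   0.26323441  2.07921526 -1.22074465  0.63544306 -1.26028388]
```

```bash
python3 - <<'E'
from h import *
q=np.array([-.311,.54,1.75,0,.851,-.214])
L=np.array([.655,.107,.05])
for az in (.6,.9,1.2,1.57,1.9):
  for a in (0,90):
   for s in (1,-1):
    d=np.array([np.cos(az),np.sin(az),-1])/2**.5
    y=R.from_rotvec(d*np.radians(a)).apply(np.array([0,0,1.]))
    r=env.inverse_kinematics(L-d*(.14+.07),ori(d,s*y)); print(az,a,s,None if r is None else r.round(2))
env.set_gripper(0.0)
p=np.array(env.current_eef_pos()); p[2]=.32
env.servo_line(p,vel=.3)
env.move_to(D(.072,-.048,.3),ori([0,0,-1],-ey))
snap("wrist","w1"); snap("top","t1",(340,140,460,230),6)
print(env.current_time(),env.current_eef_pos(),calibration("wrist")["extrinsics"].round(3))
E
```

```text
0.6 0 1 [-0.35  0.21  2.16  1.23  0.66 -1.94]
0.6 0 -1 [-0.35  0.21  2.16  1.23  0.66  1.21]
0.6 90 1 [-0.35  0.21  2.16  1.23  0.66 -0.36]
0.6 90 -1 [-0.35  0.21  2.16  1.23  0.66  2.78]
0.9 0 1 [-0.45  0.35  1.95  1.02  0.95 -2.03]
0.9 0 -1 [-0.45  0.35  1.95  1.02  0.95  1.12]
0.9 90 1 [-0.45  0.35  1.95  1.02  0.95 -0.45]
0.9 90 -1 [-0.45  0.35  1.95  1.02  0.95  2.69]
1.2 0 1 [-0.47  0.51  1.68  0.85  1.2  -2.1 ]
1.2 0 -1 [-0.47  0.51  1.68  0.85  1.2   1.05]
1.2 90 1 [-0.47  0.51  1.68  0.85  1.2  -0.52]
1.2 90 -1 [-0.47  0.51  1.68  0.85  1.2   2.62]
1.57 0 1 [-0.42  0.72  1.31  0.71  1.51 -2.18]
1.57 0 -1 [-0.42  0.72  1.31  0.71  1.51  0.96]
1.57 90 1 [-0.42  0.72  1.31  0.71  1.51 -0.61]
1.57 90 -1 [-0.42  0.72  1.31  0.71  1.51  2.54]
1.9 0 1 [-0.34  0.92  0.94  0.61  1.8  -2.26]
1.9 0 -1 [-0.34  0.92  0.94  0.61  1.8   0.89]
1.9 90 1 [-0.34  0.92  0.94  0.61  1.8  -0.68]
1.9 90 -1 [-0.34  0.92  0.94  0.61  1.8   2.46]
4.175 [ 0.60235853 -0.23022493  0.30007344] [[-0.098 -0.955 -0.279  0.679]
 [-0.995  0.094  0.028 -0.238]
 [-0.001  0.28  -0.96   0.466]
 [ 0.     0.     0.     1.   ]]
```

View pics/w1.png

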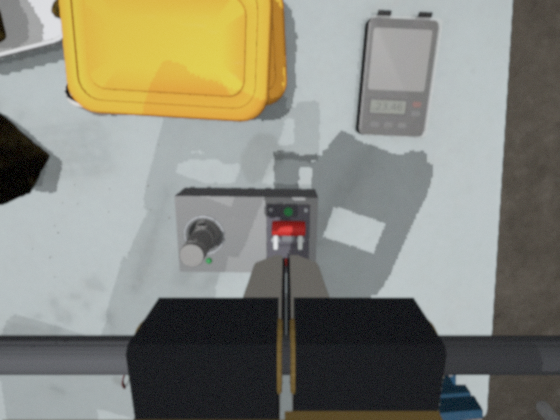

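View pics/t1_full.png

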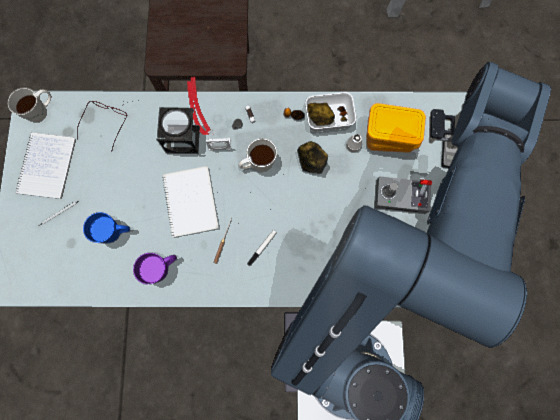

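```bash
python3 - <<'E'
from h import *
ct=calibration("top"); cw=calibration("wrist")
for z in (.0,.05,.1,.15): print(z,ray("top",423,150,z).round(3),ray("wrist",265,118,z).round(3),"top rim",ray("top",425,107,z).round(3))
p=(D(.027,-.048,.102)); print(proj(p,cw), proj(D(0,.05,.05),cw), [proj(D(a,b,.05),cw) for a in(-.047,.047) for b in (-.082,.082)])
print("grip meas",ray("wrist",289,228,.102)-p)
E
```

```text
0.0 [ 0.696 -0.264  0.   ] [ 0.666 -0.211  0.   ] top rim [ 0.85  -0.282  0.   ]
0.05 [ 0.678 -0.246  0.05 ] [ 0.668 -0.214  0.05 ] top rim [ 0.826 -0.264  0.05 ]
0.1 [ 0.66  -0.228  0.1  ] [ 0.669 -0.217  0.1  ] top rim [ 0.803 -0.245  0.1  ]
0.15 [ 0.641 -0.211  0.15 ] [ 0.67 -0.22  0.15] top rim [ 0.779 -0.227  0.15 ]
(np.float64(284.9973957523486), np.float64(228.88188701201034)) (np.float64(201.73439594158575), np.float64(236.70046590872977)) [(np.float64(313.3608967861193), np.float64(273.19939260105974)), (np.float64(177.792807272438), np.float64(273.3663036751439)), (np.float64(314.92224386381395), np.float64(197.6400752823107)), (np.float64(171.01024894820972), np.float64(197.85425541659015))]
grip meas [ 5.43675112e-04 -4.15880173e-03 -1.38777878e-17]
```

```bash
python3 - <<'E'
import cv2
im=cv2.imread("pics/w1_full.png")
cv2.imwrite("pics/c4.png",cv2.resize(im[170:290,160:340],None,fx=4.4,fy=4.4,interpolation=cv2.INTER_CUBIC))
E
```

```text
(no output)
```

View pics/c4.png

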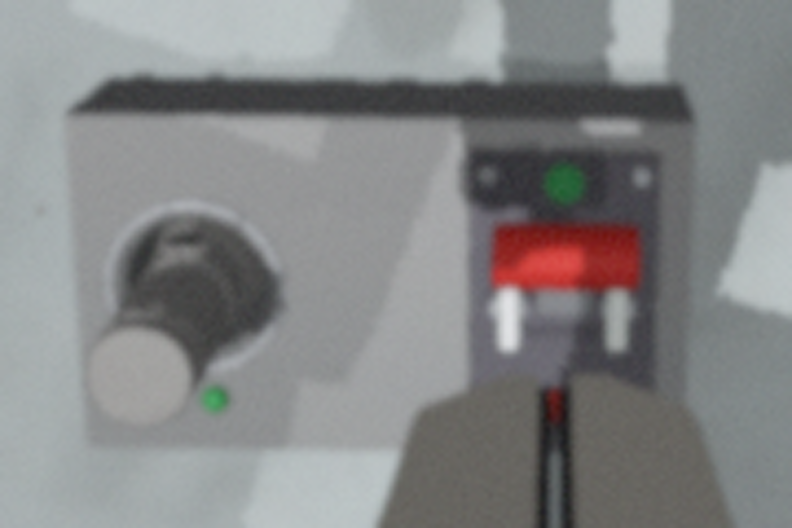

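```bash
sed -i 's/dc=np.array(.*$/dc=np.array([.5365,-.177,0])/' h.py; python3 - <<'E'
from h import *
cs=calibration("scene")
for z in (0,.05,.1,.15): print(z,proj([.67,-.22,z],cs),proj([.8,-.22,z],cs))
print("tail",ray("wrist",191.4,254.6,.113),"wellc",D(0,.05,.05))
E
```

```text
0 (np.float64(418.62452078432574), np.float64(268.2651301687054)) (np.float64(442.76750996160877), np.float64(256.2770446569985))
0.05 (np.float64(420.78812268548734), np.float64(255.17366853394105)) (np.float64(445.1759368060409), np.float64(243.63355310558316))
0.1 (np.float64(423.01808357671916), np.float64(241.68068378526166)) (np.float64(447.6546795900515), np.float64(230.62092475018056))
0.15 (np.float64(425.3175039104601), np.float64(227.76741579210392)) (np.float64(450.206863327042), np.float64(217.22275424278135))
tail [ 0.54361346 -0.12859367  0.113     ] wellc [ 0.54132747 -0.12723359  0.05      ]
```

```bash
python3 - <<'E'
from h import *
o=ori([0,0,-1],-ey)
env.move_to(D(.06,-.048,.3),o)
print(env.servo_line(D(.06,-.048,.092),vel=.15,max_force=6))
print(env.current_eef_pos(),env.current_contact_force())
hit=env.servo_line(D(-.004,-.048,.092),vel=.06,max_force=12)
print(hit,env.current_eef_pos(),env.current_contact_force())
env.wait(.3); snap("top","t2"); snap("wrist","w2"); snap("scene","s2",(300,160,480,300),4)
print(env.current_time())
E
```

```text
False
[ 0.59204484 -0.23075086  0.09284033] [ 0.18038632  0.31942136 -0.07565324]
False [ 0.52812789 -0.22443294  0.09199162] [-0.54675446  0.27709499  0.29820065]
7.625
```

View pics/w2.png

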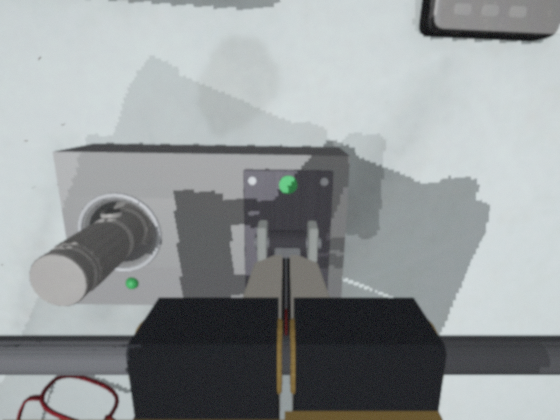

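View pics/t2.png

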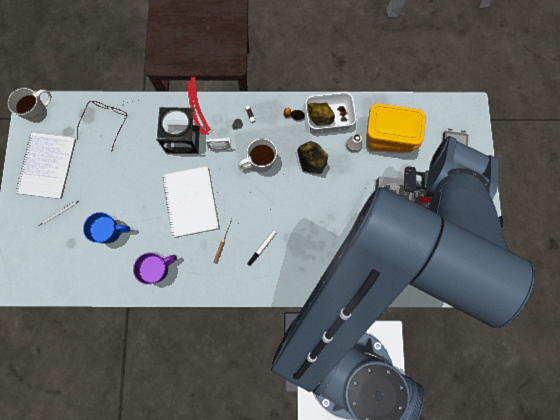

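```bash
python3 - <<'E'
from h import *
env.servo_line(D(.015,-.048,.3),vel=.2)
snap("wrist","w2b",(160,150,360,290),4)
env.move_to(D(0,.03,.3),ori([0,0,-1],ex))
env.set_gripper(.093)
snap("wrist","w3"); snap("top","t3",(200,80,460,230),3)
print(env.current_time(),env.current_qpos())
E
```

```text
11.7417 [-3.49545220e-01  2.97419337e-01  1.52171108e+00  1.22337077e-05
  1.32244079e+00 -2.52868021e-01]
```

View pics/w2b.png

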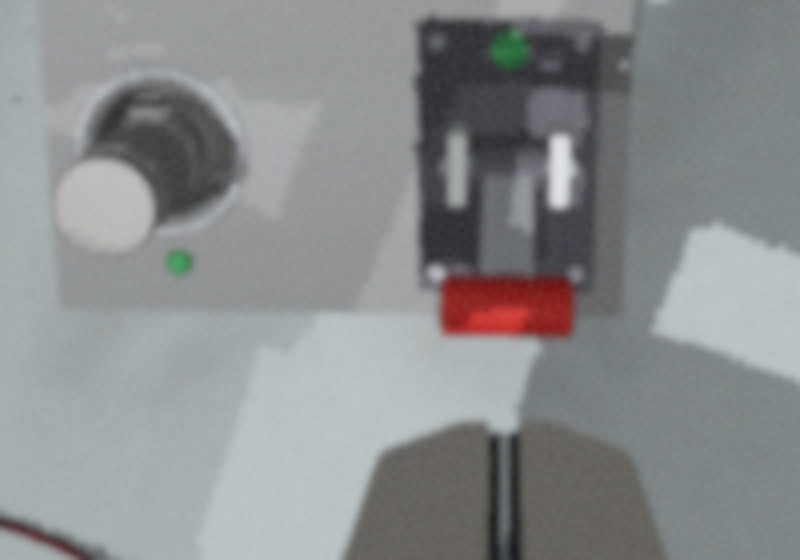

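View pics/w3.png

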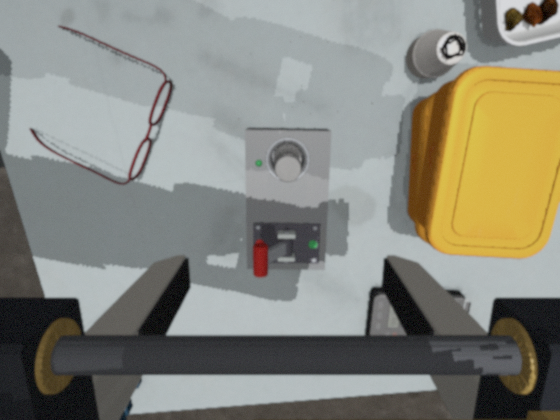

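View pics/t3.png

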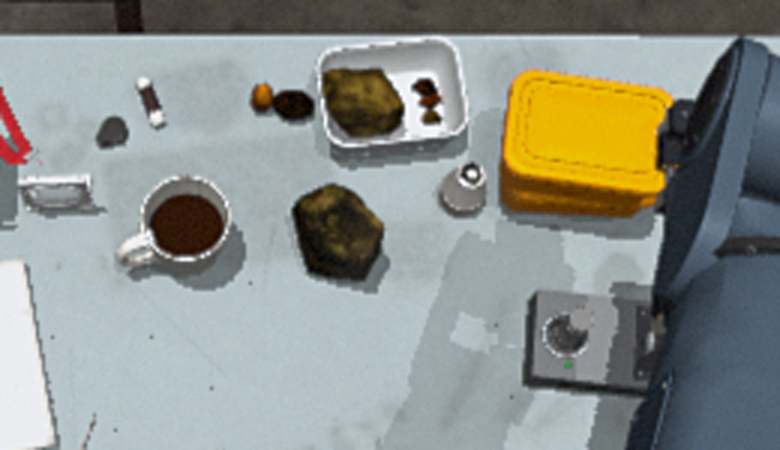

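```bash
python3 - <<'E'
from h import *
for z in (.05,.1,.15): print(ray("wrist",412,190,z).round(3),ray("wrist",430,240,z).round(3))
print("tail",ray("wrist",288,163,.113),"well",ray("wrist",288,160,.05), D(0,.05,.05))
print("iso grip",ray("wrist",261,259,.102),D(-.027,-.048,.102))
im=cv2.imread("pics/w3_full.png"); cv2.imwrite("pics/c5.png",cv2.resize(im[120:200,240:340],None,fx=7,fy=7,interpolation=cv2.INTER_CUBIC))
E
```

```text
[ 0.68  -0.176  0.05 ] [ 0.7   -0.238  0.05 ]
[ 0.664 -0.163  0.1  ] [ 0.682 -0.218  0.1  ]
[ 0.648 -0.15   0.15 ] [ 0.663 -0.198  0.15 ]
tail [ 0.54334761 -0.12241596  0.113     ] well [ 0.54309085 -0.12846374  0.05      ] [ 0.54132747 -0.12723359  0.05      ]
iso grip [ 0.50555866 -0.22136531  0.102     ] [ 0.50499177 -0.22216892  0.102     ]
```

View pics/c5.png

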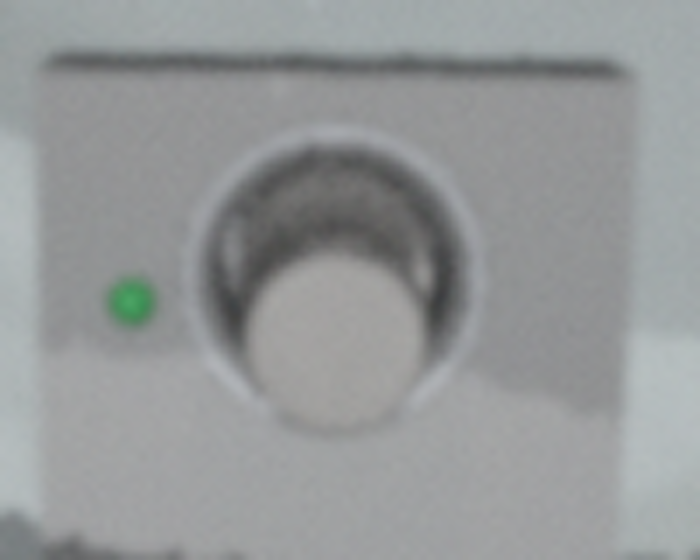

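```bash
python3 - <<'E'
from h import *
o=ori([0,0,-1],-ey); c=np.array([.543,-.1275,0]); Z=np.array([0,0,1.])
env.set_gripper(.07)
env.move_to(c+.25*Z,o)
print(env.servo_line(c+.072*Z,vel=.12,max_force=6), env.current_eef_pos(), env.current_time())
f0=np.array(env.current_contact_force())
env.set_gripper(0.0,effort=30)
env.wait(.3)
print("w",env.current_width(),np.array(env.current_contact_force())-f0)
snap("wrist","w4"); snap("scene","s4",(300,160,480,300),4)
print(env.current_time())
E
```

```text
False [ 0.54335561 -0.12761361  0.07259662] 15.4083
w 0.029702793407270202 [-0.95301499 -0.06177902 -0.54201716]
16.525
```

View pics/w4.png

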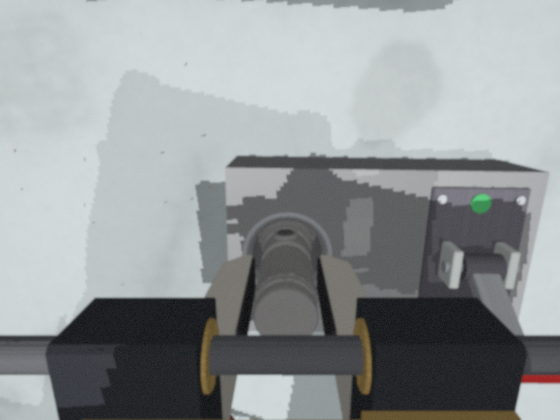

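View pics/s4.png

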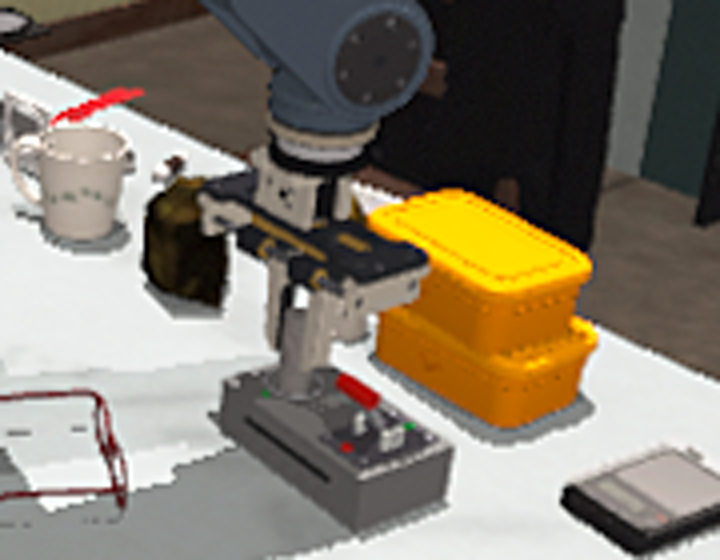

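```bash
python3 - <<'E'
from h import *
p=np.array(env.current_eef_pos())
print(env.servo_line(p+[0,0,.18],vel=.12,max_force=10),env.current_width(),env.current_eef_pos(),env.current_contact_force())
cs=snap("scene","s5",(290,140,470,280),4.4); snap("wrist","w5",(180,180,400,345),3.6);snap("top","t5",(200,80,460,230),3)
print(env.current_time())
E
```

```text
False 0.029660816221091155 [ 0.54272828 -0.12743981  0.25133506] [ 1.21935989 -0.27649328 -0.8842217 ]
18.325
```

View pics/s5.png

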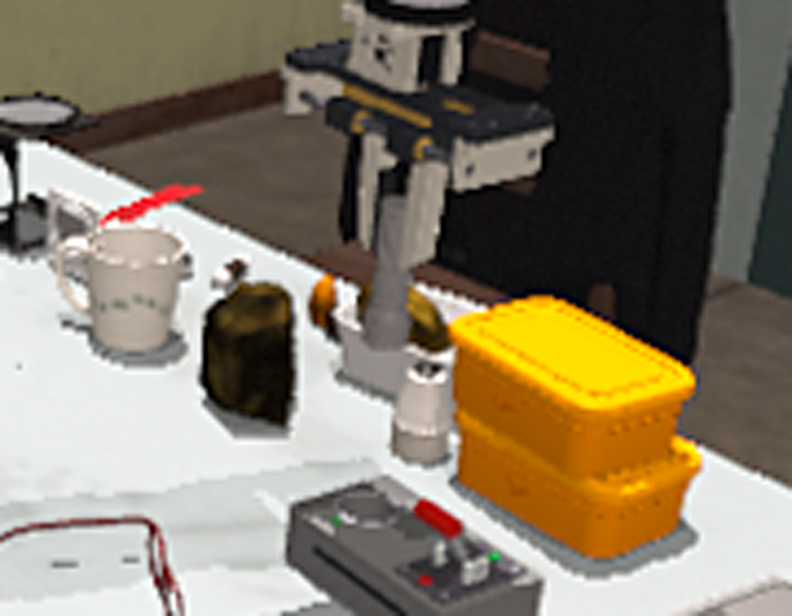

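View pics/w5.png

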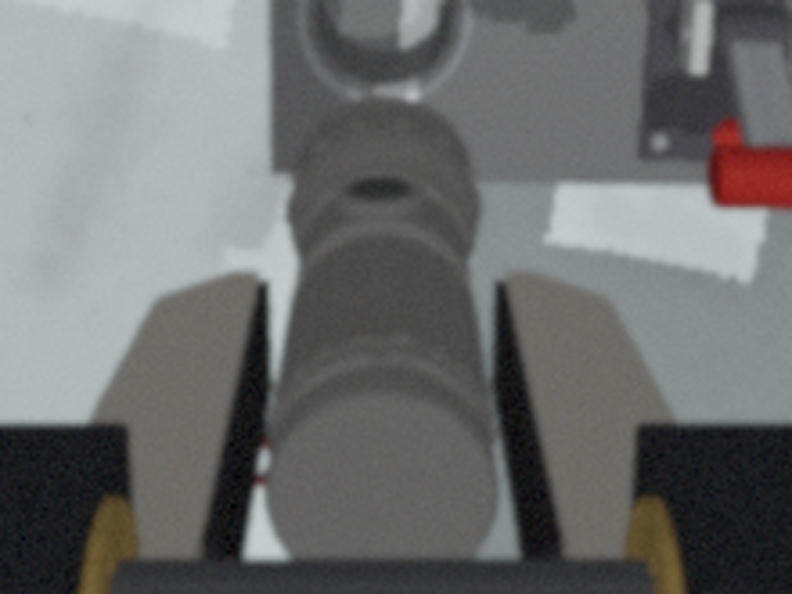

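View pics/t5.png

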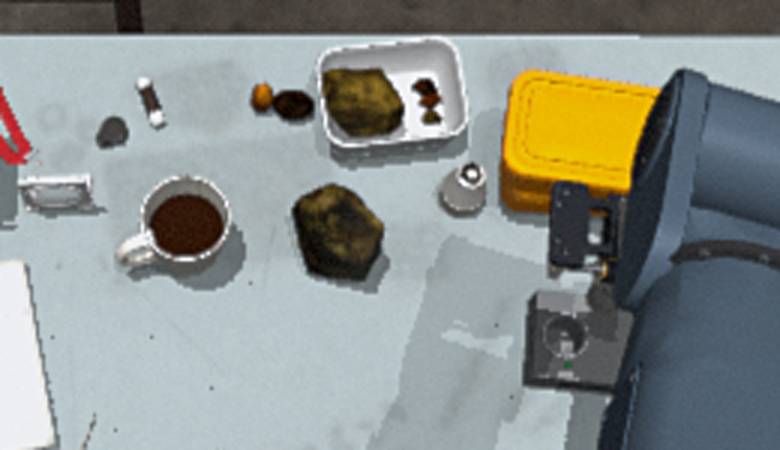

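```bash
cat >> h.py <<'E'
def tp(a,b,c,pose=None):
    p,o=pose or (env.current_eef_pos(),env.current_orientation())
    return np.array(p)+R.from_rotvec(o).as_matrix()@np.array([a,b,c])
def overlay(n,name,pts,crop,f):
    c=calibration(n); im=cv2.imread(f"pics/{name}_full.png"); u0,v0,u1,v1=crop
    im=cv2.resize(im[v0:v1,u0:u1],None,fx=f,fy=f,interpolation=cv2.INTER_CUBIC)
    for P in pts:
        q=[((proj(p,c)[0]+.5-u0)*f,(proj(p,c)[1]+.5-v0)*f) for p in P]
        cv2.polylines(im,[np.array(q).round().astype(int)],True,(0,255,255),1)
    cv2.imwrite(f"pics/{name}_ov.png",im)
def torch_rings(x0=-.0404,tilt=0,y=0,z=0):
    t=np.linspace(0,2*np.pi,40); out=[]
    for l,r in((0,.015),(.084,.016),(.106,.016)):
        out.append([tp(x0+l*np.cos(tilt)+0*a, y+r*np.cos(a), z+np.sin(tilt)*(l-.022)+r*np.sin(a)) for a in t])
    return out
E
python3 - <<'E'
from h import *
overlay("wrist","w5",torch_rings(),(180,180,400,345),3.6)
overlay("scene","s5",torch_rings(),(350,150,420,240),7)
L=np.array([.655,.107,.05]); t=np.linspace(0,6.28,40)
lump=[[L+.05*np.array([np.cos(a),np.sin(a),h]) for a in t] for h in (-1,0,1)]
overlay("top","t5",lump+[[L]],(250,100,370,190),6)
im=cv2.imread("pics/t5_ov.png");cv2.imwrite("pics/t5_ov2.png",im)
overlay("scene","s5",torch_rings()+lump,(320,150,420,250),7)
E
```

```text
(no output)
```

View pics/w5_ov.png

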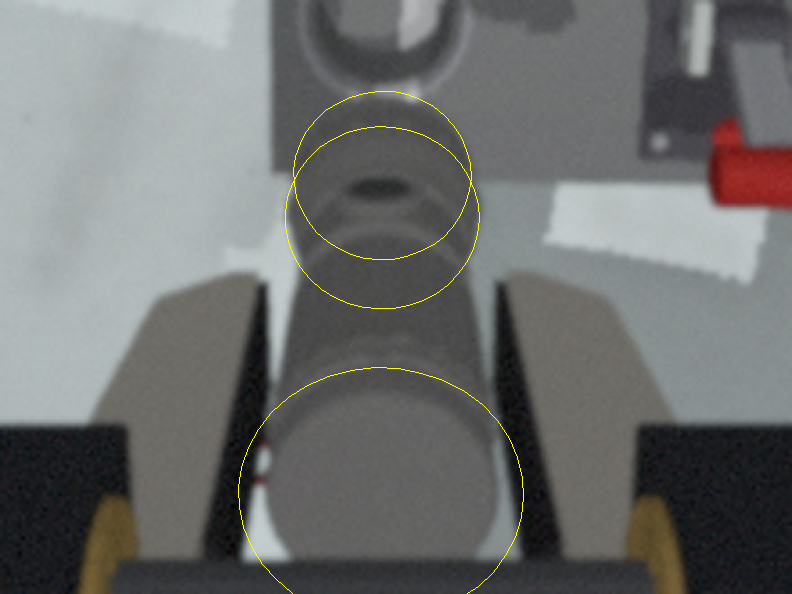

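View pics/s5_ov.png

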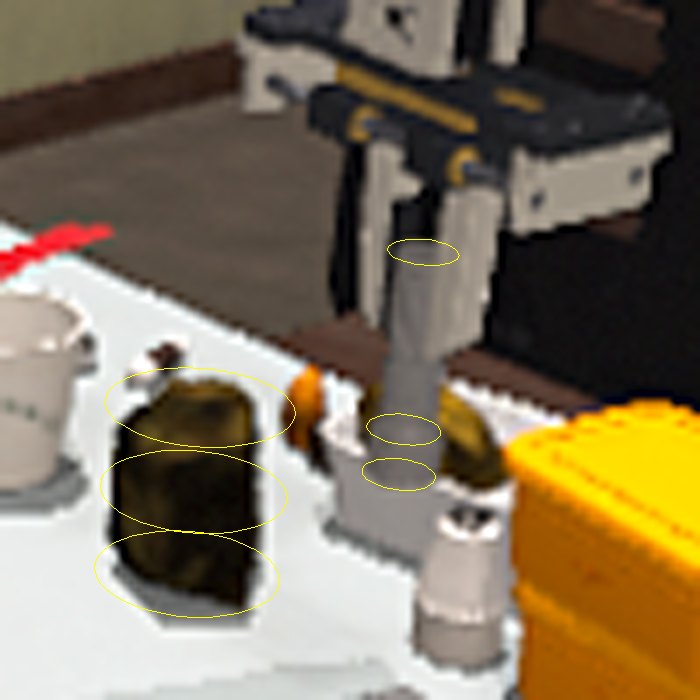

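View pics/t5_ov2.png

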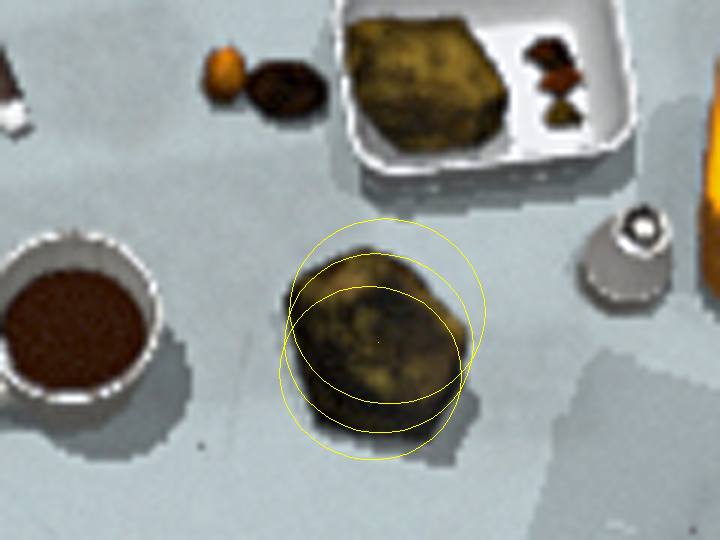

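```bash
python3 - <<'E'
from h import *
L=np.array([.653,.108,.05])
az=.9; d=np.array([np.cos(az),np.sin(az),-1])/2**.5
o=ori(d,[0,0,-1])
q=env.inverse_kinematics(L-d*(.14+.0656+.06),o); print(env.current_qpos(),q)
env.move_to(L-d*(.14+.0656+.06),o)
print(env.current_eef_pos(),env.current_width(),env.current_time())
snap("scene","s6",(300,130,460,250),4.8)
print(env.servo_line(L-d*(.14+.0656),vel=.06,max_force=8),env.current_eef_pos(),env.current_width())
env.wait(.5)
snap("scene","s7",(300,130,460,250),4.8);snap("top","t7",(240,90,440,240),4);snap("wrist","w7")
overlay("scene","s7",torch_rings()+[[tp(.0656,0,0),tp(.0656+.14,0,0)]],(300,130,460,250),4.8)
overlay("top","t7",torch_rings()+[[tp(.0656,0,0),tp(.0656+.14,0,0)]],(240,90,440,240),4)
overlay("wrist","w7",torch_rings()+[[tp(.0656,0,0),tp(.0656+.14,0,0)]],(0,0,560,420),1.4)
print(env.current_time())
E
```

```text
[-3.14099589e-01  3.33276818e-01  1.59191845e+00  2.15491232e-05
  1.21719783e+00  1.35339976e+00] [-0.53763722  0.26643027  1.94632307  0.94160716  1.0488356   1.15743835]
[ 0.53642664 -0.0392881   0.23793308] 0.029940728865265828 19.225
False [ 0.56270398 -0.00610163  0.1956342 ] 0.02958483800622203
21.075
```

View pics/s7_ov.png

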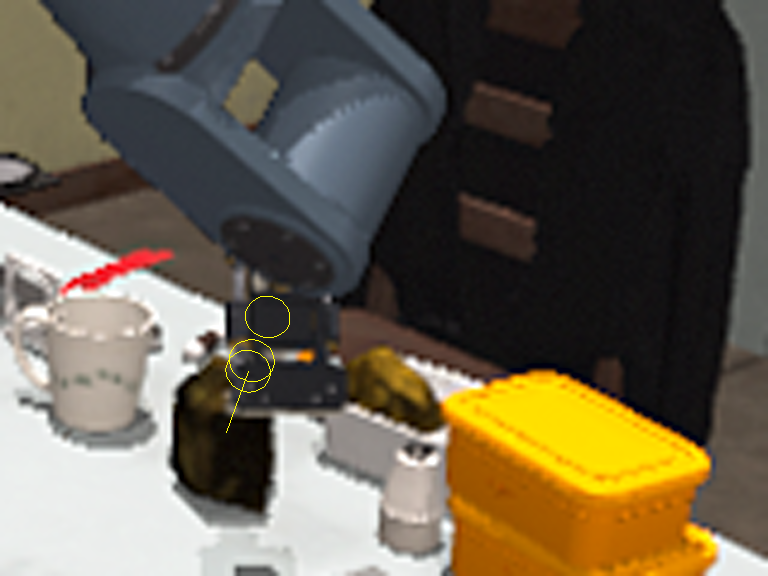

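View pics/t7_ov.png

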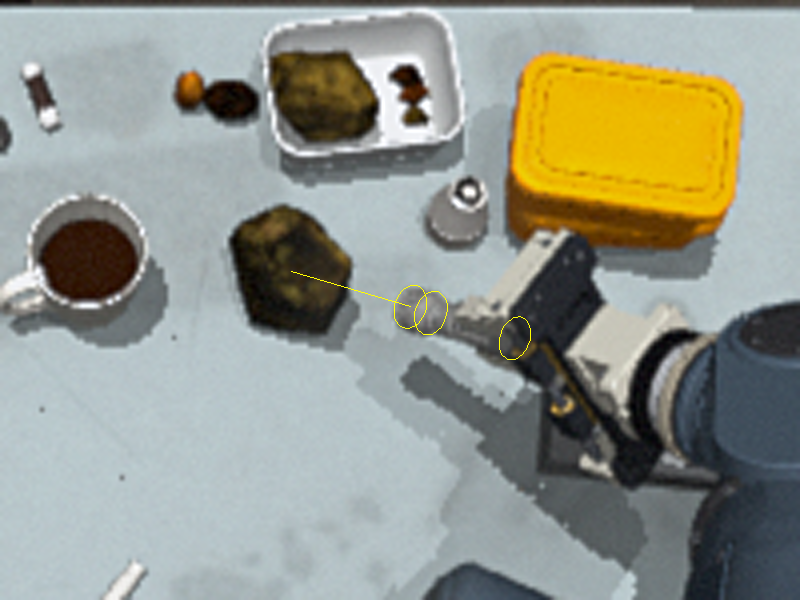

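View pics/w7_ov.png

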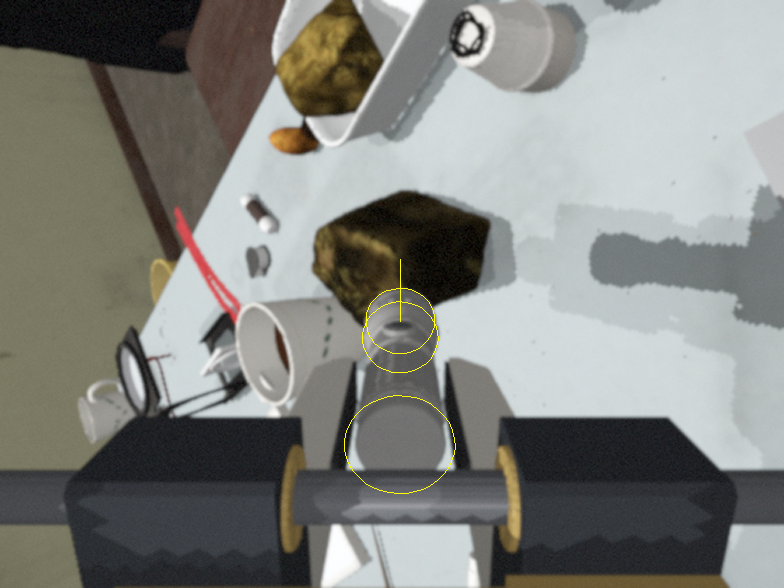

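```bash
python3 - <<'E'
from h import *
print(np.abs(env.current_dq()).max(),env.current_width(),env.current_contact_force(),tp(.0656,0,0),env.current_time())
env.close_job()
E
```

```text
0.0016873336409984683 0.029543598518960226 [-0.01590252  0.0642324  -2.02958572] [0.59145816 0.03044067 0.14899864] 21.075
the job is handed in; nothing more can be done
```

I flipped the isolator handle to off, then drew the torch straight up out of its well. It is now held at about 45 degrees, lens down, aimed at the lump on the bare table beside the leaf-pattern mug. The job was handed in at 21 s of the 50 s allowed; `env.close_job()` gives no verdict, so these are my own checks.

- **Torch hold:** the finger opening read 29.5 mm on the 30 mm body, and the arm was still. The torch outline drawn from the tool pose matched the lens end in the wrist and top views. The tail outline came out wider than the real tail, which I took to be a bevelled end.
- **Aim:** the lens works out at about 149 mm up and 140 mm from the lump's middle, or 85 to 100 mm from its surface. In the wrist picture the beam line runs through the middle of the lump. I place the lump's middle to about 5 mm.
- **Surroundings:** no guarded move was stopped by contact, and the lump and mug looked unmoved in the last pictures.
- **Not rechecked:** the handle was clearly at off in the pictures taken after the flip and again after the lift. The arm hid it at the end, so I did not see it a last time; nothing went near it after the lift.

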